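# Press the fresh bone inlays under boards and weights

### The job

The bone plates on the two walnut casket lids have just been glued and must be pressed while the glue sets. Cover each plate with the plywood pressing board of its own shape, centred on the plate and, for the rectangular one, square with it; then stand a steel weight upright in the middle of each board, the big weight on the rectangular board and the small one on the round. Set everything down gently rather than dropping it, and leave the glue bottle, tape, sanding block and pliers where they are.

Things in the scene. Friction and masses are not known exactly. Their poses are not given: they have to be found in the camera images.
- rect_plate (a point): Centre of the top face of the rectangular ivory-coloured pierced bone plate (80 x 44 mm, 3 mm thick) glued in the middle of the rectangular walnut casket lid (150 x 110 mm). The lid lies flat on the bench and does not move; the walnut is 16 mm thick and this point lies 19 mm above the bench. Its x axis runs along the long side, z up.
- round_plate (a point): Centre of the top face of the round ivory-coloured pierced bone plate (46 mm across, 3 mm thick) glued in the middle of the round walnut casket lid (130 mm across). The lid lies flat on the bench and does not move; the walnut is 16 mm thick and this point lies 19 mm above the bench. z up.
- rect_board_mid (a point): Centre of the loose rectangular pressing board, pale birch plywood with a thin cork face below, 100 x 62 mm and 18 mm thick (this point 9 mm above its underside), 75 g, lying flat on the bench. Its x axis runs along the 100 mm side, y along the 62 mm side, z up.
- round_board_mid (a point): Centre of the loose round pressing board, pale birch plywood with a thin cork face below, 64 mm across and 18 mm thick (this point 9 mm above its underside), 40 g, lying flat on the bench. z up.
- big_weight_mid (a point): Centre of the big pressing weight, a loose upright plain turned-steel cylinder 56 mm across and 45 mm tall (this point 22.5 mm above its underside), about 0.85 kg. z up.
- small_weight_mid (a point): Centre of the small pressing weight, a loose upright plain turned-steel cylinder 40 mm across and 40 mm tall (this point 20 mm above its underside), about 0.39 kg. z up.
- glue_mid (a point): Bystander, leave alone: the middle of the white glue bottle with a red cap, 52 mm across and 135 mm tall, standing loose (this point 67 mm above the bench).
- tape_mid (a point): Bystander, leave alone: the middle of the roll of cream masking tape lying flat, 92 mm across, 25 mm high, with a 76 mm hole (this point 12 mm above the bench).
- sander_mid (a point): Bystander, leave alone: the middle of the sanding block of dark speckled brown cork with sandpaper below, 100 x 55 x 22 mm, lying flat (this point 11 mm above the bench; x along its length).
- pliers_mid (a point): Bystander, leave alone: the joint of the red-handled pliers lying flat, about 180 mm long and 12 mm high (this point 6 mm above the bench; x towards the jaws).

How it is judged:
At the end, for the whole second after the job is handed in: Each board flat on the plate of its shape, centred within 10 mm, the rectangular one within 10 degrees of the plate's long side; the big weight upright on the rectangular board and the small one on the round board, within 13 mm of the plate's centre; all at rest (horizontal distance between rect_board_mid and rect_plate below 0.01 m and height (world z) of rect_board_mid between 0.024 and 0.032 m and angle between each of rect_board_mid, round_board_mid, big_weight_mid, small_weight_mid's own z axis and vertical below 0.1 rad and angle between the x axis of rect_board_mid and the x axis of rect_plate, either way round below 0.17 rad and horizontal distance between round_board_mid and round_plate below 0.01 m and height (world z) of round_board_mid between 0.024 and 0.032 m and horizontal distance between big_weight_mid and rect_plate below 0.013 m and height (world z) of big_weight_mid between 0.0545 and 0.0645 m and horizontal distance between small_weight_mid and round_plate below 0.013 m and height (world z) of small_weight_mid between 0.052 and 0.062 m and linear speed of each of rect_board, round_board, big_weight, small_weight below 0.02 m/s and angular speed of each of rect_board, round_board, big_weight, small_weight below 0.2 rad/s); the robot touches nothing.
It fails at once if the glue bottle, tape, sanding block or pliers is disturbed (shifted by more than 30 mm) (distance of any of glue_mid, tape_mid, sander_mid, pliers_mid from where it was at the start of the episode above 0.03 m).
It fails at once if a board is dropped onto a lid (faster than 0.5 m/s just above it) (((horizontal distance between rect_board_mid and rect_plate below 0.05 m or horizontal distance between rect_board_mid and round_plate below 0.05 m) and height (world z) of rect_board_mid below 0.06 m and linear speed of rect_board above 0.5 m/s) or ((horizontal distance between round_board_mid and rect_plate below 0.05 m or horizontal distance between round_board_mid and round_plate below 0.05 m) and height (world z) of round_board_mid below 0.06 m and linear speed of round_board above 0.5 m/s)).
It fails at once if a weight is dropped onto the work (faster than 0.5 m/s just above it) (((horizontal distance between big_weight_mid and rect_plate below 0.05 m or horizontal distance between big_weight_mid and round_plate below 0.05 m) and height (world z) of big_weight_mid below 0.095 m and linear speed of big_weight above 0.5 m/s) or ((horizontal distance between small_weight_mid and rect_plate below 0.05 m or horizontal distance between small_weight_mid and round_plate below 0.05 m) and height (world z) of small_weight_mid below 0.09 m and linear speed of small_weight above 0.5 m/s)).
It also fails if it takes over 112 s, if anything falls off the work surface, if the arm or the gripper's body presses on something with over 40 N, if the wrist force passes 120 N, or if a joint passes its speed limit or range.

### The arm

A 7-joint arm with a two-finger parallel gripper is mounted at the origin on the work surface. World frame = base frame: x ahead of the robot, y to its left, z up, the work surface at z = 0. Lengths are in m, angles in rad, forces in N, time in s.
With the tool pointing down it reaches from about 0.4 to 0.85 m from the base axis. Payload 10.4 kg.
Tool frame: the origin (TCP) lies between the finger pads; the fingertips stand 22 mm ahead of it and the grasp point (between the pads) lies 3 mm ahead of it (r.nose_length is the distance from the TCP to the fingertips, in m); z points along the fingers, y is the line along which they close (so a half turn about z gives the same grasp; the last joint's range is limited). The gripper opens to 87 mm and grips with 3 to 60 N. Pads are 19 mm wide; open, the fingers measure 117 mm over their backs; the gripper's body (75 mm by 190 mm) begins 51 mm behind the grasp point.
Start: joints at [-1.217, 0.332, -0.065, 1.46, 0.022, 1.35, -0.088], TCP at [0.23, 0.581, 0.208] pointing down, gripper open.
Joint ranges: [-2.6, 2.6], [-0.5, 2.12], [-1.47, 1.34], [0.16, 2.42], [-1.27, 4.41], [0.06, 2.06], [-2.6, 2.6]. Speed limits (rad/s): [2.22, 2.22, 2.79, 2.79, 3.14, 3.14, 3.14].

### API

Orientations are given as a unit quaternion [x, y, z, w].
In Python, from bench import readout, cams, r gives the robot as it stands. The module is installed in compiled form; this text tells all that it offers.
- The arm moves only by the tool step_arm, never from a script. Its argument "deltas" is a list that holds one entry, the list of rows, each a list of 7 numbers: the turn, a rotation vector about the tool's x, y, z in rad, then the shift along the tool's x, y, z in m, then the opening in per cent of the stroke, from 0 (shut) to 100 (fully open). A call has 1 to 20 rows; each row is the pose to reach, as a shift and turn from the pose commanded when the call began, along the tool's axes at that moment; what a row does not reach only later rows make up. A row lasts 1/8 s, in which the tool goes at most 62.5 mm and 10.7 degrees, less where a joint would pass 70% of its speed; a pose out of reach is approached as far as the arm can. A call with a gripper value outside its range is refused whole. The fingers move at their own pace and stop on an object; "squeeze" is the grip in N (left out, the last holds). Time passes only in rows, so rows that repeat a pose let the fingers close. It gives the time, the measured TCP pose, the force, the opening and the grip force at its end, in the units of the state.
- readout.read_state(): the state, without advancing time (a new reading comes with each control period).
- cams.camera(name): name is "scene" or "top" or "wrist"; returns a dict with "img" (384x512x3 uint8, red, green, blue), "fx", "fy", "cx", "cy" (pixels), "origin" and "rotation" of the camera in the world; the wrist camera has in their place "T_tool_cam" (4x4, takes a point from camera to tool coordinates, whose origin is the TCP and whose axes are the flange's). Camera axes: x right, y up, looking along -z (the intrinsics and any distortion apply to the point x, -y, -z); pixel columns grow to the right and rows downward; lengths in m; the calibration is good to about 2 mm. A picture is of the moment at which its call begins: read the wrist's pose just before it. There is no depth.
- r.close_job(): hands the job in; it is judged then, once.
The state is a dict: "time": time; "joint_positions": joint angles; "joint_vel": joint speeds; "joint_torque": joint torques, N m; "ee_pos": TCP position; "eef_rot": TCP orientation; "ft_force": force on the tool from outside, world axes, zero at the start; "torque": the same for the moment, N m; "width": finger opening in m; "grip_force": force on a finger pad.
Only numpy, scipy, OpenCV 4.12 (cv2) and the standard library are available. Lean on these libraries where they do the work, as an engineer would, in place of code of your own. Each camera call takes 0.05 s, during which the arm holds its last target. There are 200 camera calls.

## Working session

There is one attempt and no reset: what is moved stays moved. The work goes in short steps, Python scripts to look and compute and a tool call to move; the robot and the scene stay as the last step left them, time stands still between calls to the robot, and variables do not carry over. Pictures are saved under pics/ and viewed, at most 16 in all, crops included, and the job is handed in when it is done.

Besides the shell and the picture viewer there is one more tool, called after "Emit:" as name(argument=value, ...), one argument or row to a line, values as JSON. step_arm: Moves the arm, as the interface text tells. Its arguments: {"type":"object","properties":{"deltas":{"type":"array"},"squeeze":{"type":"number"}},"required":["deltas"]}

```bash
mkdir -p pics
python3 - <<'E'
from bench import readout,cams,r
import cv2,numpy as np
s=readout.read_state();print({k:np.round(v,3).tolist() for k,v in s.items()})
for n in ["top","scene"]:
    c=cams.camera(n);cv2.imwrite(f"pics/{n}0.png",c["img"][:,:,::-1])
    print({k:np.round(v,4).tolist() for k,v in c.items() if k!="img"})
c=cams.camera("wrist");print({k:np.round(v,4).tolist() for k,v in c.items() if k!="img"})
print(r.nose_length)
E
```

```text
{'time': 0.0, 'joint_positions': [-1.217, 0.333, -0.065, 1.461, 0.022, 1.35, -0.089], 'joint_vel': [-0.002, -0.001, 0.0, -0.001, -0.001, -0.002, 0.001], 'joint_torque': [0.001, -62.323, 0.025, -38.99, -0.061, 0.04, 0.0], 'ee_pos': [0.23, 0.581, 0.207], 'eef_rot': [0.187, 0.982, -0.001, -0.0], 'ft_force': [-0.521, -0.221, -0.171], 'torque': [0.014, 0.026, 0.045], 'grip_force': 0.0, 'width': 0.087}
{'fx': 357.4983, 'fy': 357.4983, 'cx': 252.3858, 'cy': 189.6713, 'origin': [0.4222, 0.046, 1.0429], 'rotation': [-0.0556, 0.034, 0.7101, -0.701]}
{'fx': 361.8791, 'fy': 361.8791, 'cx': 256.773, 'cy': 195.8229, 'origin': [1.113, -0.6482, 0.6532], 'rotation': [0.4525, 0.1595, 0.2844, 0.83]}
{'fx': 324.2035, 'fy': 324.2035, 'cx': 251.397, 'cy': 190.3969, 'T_tool_cam': [[-0.0011, 0.9658, 0.2593, 0.0716], [1.0, 0.0009, 0.0008, -0.0], [0.0005, 0.2593, -0.9658, -0.1756], [0.0, 0.0, 0.0, 1.0]]}
0.022
```

View pics/top0.png

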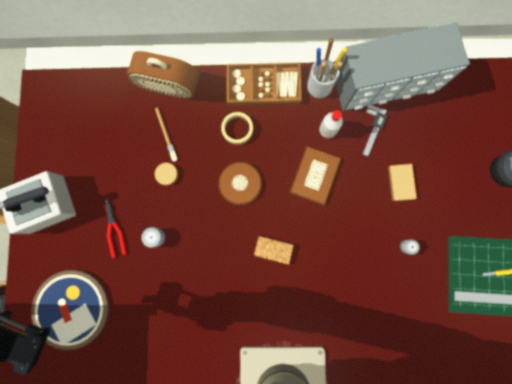

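View pics/scene0.png

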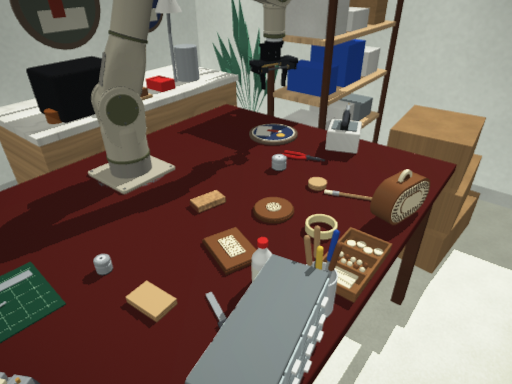

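The top view shows the round lid at about (240,183), rectangular lid (316,175), round board (166,174), rectangular board (403,182), big weight (152,237) and small weight (410,247). The bystanders are the glue (331,124), tape (237,128), sander (274,250) and pliers (115,230). The scene view agrees, and up in the top image is +x, left is +y.

```bash
cat > h.py <<'E'
import cv2,numpy as np
from scipy.spatial.transform import Rotation as R
from bench import readout,cams
def shot(n,save=None):
    s=readout.read_state();c=cams.camera(n)
    if n=="wrist":
        T=np.eye(4);T[:3,:3]=R.from_quat(s["eef_rot"]).as_matrix();T[:3,3]=s["ee_pos"]
        T=T@np.array(c["T_tool_cam"]);c["o"],c["R"]=T[:3,3],T[:3,:3]
    else: c["o"],c["R"]=np.array(c["origin"]),R.from_quat(c["rotation"]).as_matrix()
    if save: cv2.imwrite(f"pics/{save}.png",c["img"][:,:,::-1])
    return c
def ray(c,uv,z):
    uv=np.asarray(uv,float).reshape(-1,2)
    d=np.c_[(uv[:,0]-c["cx"])/c["fx"],-(uv[:,1]-c["cy"])/c["fy"],-np.ones(len(uv))]@c["R"].T
    return c["o"]+d*((z-c["o"][2])/d[:,2])[:,None]
def proj(c,p):
    q=(np.asarray(p,float)-c["o"])@c["R"]
    return np.array([c["cx"]-c["fx"]*q[0]/q[2],c["cy"]+c["fy"]*q[1]/q[2]])
def blob(c,uv,half,lo,hi,close=0):
    """contour of the HSV-mask blob nearest uv within a window"""
    hsv=cv2.cvtColor(c["img"],cv2.COLOR_RGB2HSV);m=cv2.inRange(hsv,np.array(lo),np.array(hi))
    w=np.zeros_like(m);x,y=map(int,uv);w[max(0,y-half):y+half+1,max(0,x-half):x+half+1]=255;m&=w
    if close: m=cv2.morphologyEx(m,cv2.MORPH_CLOSE,cv2.getStructuringElement(cv2.MORPH_ELLIPSE,(close,close)))
    cs=cv2.findContours(m,cv2.RETR_EXTERNAL,cv2.CHAIN_APPROX_NONE)[0]
    return max(cs,key=cv2.contourArea)[:,0,:]
def rect(c,k,z):
    """min-area rect on plane z: centre, sizes(mm), long-side angle deg"""
    p=(ray(c,k,z)[:,:2]*1000).astype(np.float32)
    (x,y),(a,b),t=cv2.minAreaRect(p)
    if a<b:a,b,t=b,a,t+90
    return np.round([x,y,a,b,(t+90)%180-90],1)
E
python3 - <<'E'
from h import *
c=shot("top");hsv=cv2.cvtColor(c["img"],cv2.COLOR_RGB2HSV)
for n,u,v in [("rlid",298,180),("rplate",316,176),("olid",225,183),("oplate",240,183),("oboard",166,174),("rboard",403,182),("big",152,237),("small",410,247),("bench",200,220)]:
    print(n,hsv[v,u],hsv[v-4,u-4],hsv[v+4,u+4])
lo,hi=[5,90,120],[30,200,255]
for n,uv,half,lo,hi,z,cl in [("rlid",(316,175),32,[5,60,60],[30,255,255],.016,0),("olid",(240,183),30,[5,60,60],[30,255,255],.016,0),
 ("rplate",(316,176),24,[10,0,150],[40,110,255],.019,7),("oplate",(240,183),14,[10,0,150],[40,110,255],.019,7),
 ("oboard",(166,174),16,[8,60,120],[35,255,255],.018,0),("rboard",(403,182),28,[8,60,120],[35,255,255],.018,0),
 ("big",(152,237),20,[0,0,70],[180,90,255],.045,0),("small",(410,247),18,[0,0,70],[180,90,255],.04,0)]:
    k=blob(c,uv,half,lo,hi,cl);print(n,rect(c,k,z),cv2.boundingRect(k))
E
```

```text
rlid [ 13 166 178] [  7 181 113] [ 13 162 176]
rplate [ 26  50 241] [ 26  40 247] [ 25  55 236]
olid [ 13 169 173] [ 13 167 171] [ 13 171 173]
oplate [ 25  47 243] [ 26  46 244] [ 23  67 228]
oboard [ 22 108 241] [ 22 109 240] [ 22 109 241]
rboard [ 21 111 239] [ 21 112 240] [ 22 111 239]
big [ 42   6 228] [ 48   5 242] [ 50   7 216]
small [ 42   5 234] [ 45   9 180] [ 50   7 210]
bench [  4 203 103] [  3 190 106] [  3 182 109]
rlid [ 588.3 -104.9  186.4  164.1  -31.7] (284, 143, 64, 65)
olid [572.9 110.7 142.6 137.8  74.8] (216, 158, 50, 49)
rplate [ 594.6 -106.6   83.6   48.1  -20. ] (304, 159, 24, 32)
oplate [574.7 112.5  46.5  44.   89.1] (232, 175, 17, 16)
oboard [605.  332.4  71.   68.4  89.1] (153, 162, 25, 24)
rboard [ 569.4 -350.9  108.5   73.6    3.7] (387, 163, 30, 39)
big [420.8 355.2  68.   55.4  89.4] (141, 227, 25, 21)
small [ 387.4 -352.3   51.9   40.6   89.4] (400, 239, 20, 16)
```

Emit:
step_arm(
  deltas=[
    [[0,0,0,-0.539,-0.412,-0.05,100],[0,0,0,-0.539,-0.412,-0.05,100],[0,0,0,-0.539,-0.412,-0.05,100],[0,0,0,-0.539,-0.412,-0.05,100],[0,0,0,-0.539,-0.412,-0.05,100],[0,0,0,-0.539,-0.412,-0.05,100],[0,0,0,-0.539,-0.412,-0.05,100],[0,0,0,-0.539,-0.412,-0.05,100],[0,0,0,-0.539,-0.412,-0.05,100],[0,0,0,-0.539,-0.412,-0.05,100],[0,0,0,-0.539,-0.412,-0.05,100],[0,0,0,-0.539,-0.412,-0.05,100],[0,0,0,-0.539,-0.412,-0.05,100],[0,0,0,-0.539,-0.412,-0.05,100],[0,0,0,-0.539,-0.412,-0.05,100]],
  ],
)

```text
time: 2.08
ee_pos: [0.5793, 0.0009, 0.2582]
eef_rot: [0.186, 0.982, 0.0, -0.0]
ft_force: [-0.5, -1.2, 0.4]
width: 0.0872
grip_force: 0.0
```

```bash
cat >> h.py <<'E'
from math import degrees,atan2
def go(p,ty=None):
    """tool-axes delta from the present pose to world point p with tool y at angle ty (deg)"""
    s=readout.read_state();M=R.from_quat(s["eef_rot"]).as_matrix()
    y=degrees(atan2(M[1,1],M[0,1]));ty=y if ty is None else ty
    t=np.radians(ty);Y=np.array([np.cos(t),np.sin(t),0]);Z=np.array([0,0,-1.])
    G=np.c_[np.cross(Y,Z),Y,Z]
    print("t",round(s["time"],2),"ee",np.round(s["ee_pos"],4),"ty",round(y,1),"w",round(s["width"],4),"grip",round(s["grip_force"],1),"f",np.round(s["ft_force"],1),"j",np.round(s["joint_positions"],2))
    print("turn",np.round(R.from_matrix(M.T@G).as_rotvec(),4),"shift",np.round(M.T@(np.array(p)-s["ee_pos"]),4))
E
python3 - <<'E'
from h import *
c=shot("wrist","w1")
for n,p in [("rplate",(.5946,-.1066,.019)),("oplate",(.5747,.1125,.019))]:
    uv=proj(c,p);k=blob(c,uv,48,[10,0,150],[40,120,255],9);print(n,uv.round(),rect(c,k,.019),cv2.minEnclosingCircle(k))
go((.605,.332,.2))
E
```

```text
rplate [181. 201.] [ 592.  -106.5   80.7   45.   -21.1] ((179.5, 198.5), 33.4440803527832)
oplate [333. 125.] [572.7 112.   46.   45.2 -17. ] ((332.270263671875, 123.21621704101562), 19.212594985961914)
t 2.12 ee [0.5794 0.0007 0.2582] ty 68.5 w 0.0873 grip 0.0 f [-0.4 -1.   0.6] j [-0.47  0.21  0.46  1.53 -0.1   1.42  1.19]
turn [ 0.0005 -0.      0.    ] shift [0.0976 0.3176 0.0584]
```

View pics/w1.png

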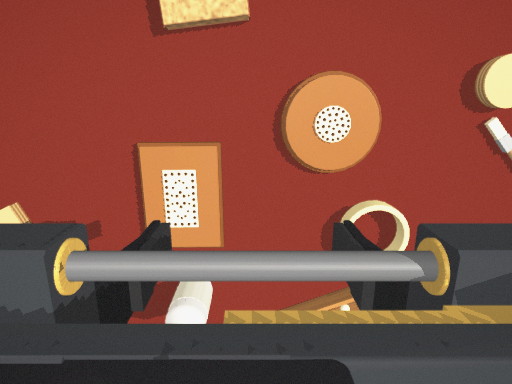

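The wrist view shows the rectangular plate at (180,198), the round plate at (332,123) and the round board at the right edge. The plate sizes come out right (80.7x45 and 46x45).

Emit:
step_arm(
  deltas=[
    [[0,0,0,0.098,0.318,0.08,100],[0,0,0,0.098,0.318,0.08,100],[0,0,0,0.098,0.318,0.08,100],[0,0,0,0.098,0.318,0.08,100],[0,0,0,0.098,0.318,0.08,100],[0,0,0,0.098,0.318,0.08,100],[0,0,0,0.098,0.318,0.08,100],[0,0,0,0.098,0.318,0.08,100],[0,0,0,0.098,0.318,0.08,100]],
  ],
)

```text
time: 3.25
ee_pos: [0.6061, 0.33, 0.179]
eef_rot: [0.188, 0.982, 0.0, 0.0]
ft_force: [-0.6, -0.3, 0.0]
width: 0.0873
grip_force: 0.0
```

Run:
```python
from h import *
c=shot("wrist","w2");uv=proj(c,(.605,.332,.018));print(uv)
hsv=cv2.cvtColor(c["img"],cv2.COLOR_RGB2HSV);print(hsv[int(uv[1]),int(uv[0])])
k=blob(c,uv,75,[8,60,150],[35,160,255]);q=rect(c,k,.018);print(q,cv2.boundingRect(k))
go((q[0]/1000,q[1]/1000,.026))
```

```text
[253.00007859 171.54604246]
[ 29  59 247]
[603.4 331.2  64.8  64.3 -66.3] (221, 139, 62, 61)
t 3.3 ee [0.606  0.3302 0.1789] ty 68.3 w 0.087 grip 0.0 f [-0.2  0.2 -0.2] j [-0.77  0.5   0.31  1.32 -0.15  1.34  0.72]
turn [ 0.0006  0.0007 -0.    ] shift [ 2.900e-03 -1.000e-04  1.529e-01]
```

View pics/w2.png

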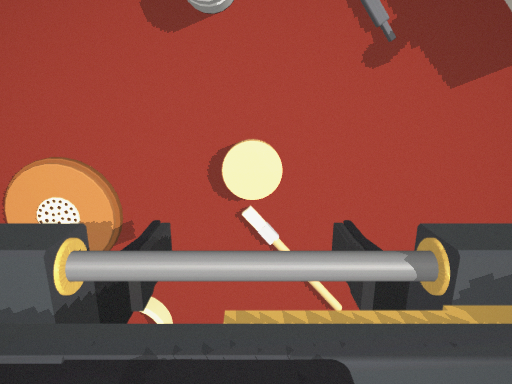

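Board centred at (252,170), measured 64.8x64.3 as it should be; the brush is on the tool's -x side, clear of the fingers. Descending and gripping.

Emit:
step_arm(
  deltas=[
    [[0,0,0,0.003,0,0.06,100],[0,0,0,0.003,0,0.12,100],[0,0,0,0.003,0,0.145,100],[0,0,0,0.003,0,0.152,100],[0,0,0,0.003,0,0.152,100],[0,0,0,0.003,0,0.152,60],[0,0,0,0.003,0,0.152,60],[0,0,0,0.003,0,0.152,60],[0,0,0,0.003,0,0.152,60],[0,0,0,0.003,0,0.152,60],[0,0,0,0.003,0,0.152,60]],
  ],
  squeeze=15,
)

```text
time: 4.68
ee_pos: [0.6026, 0.3327, 0.0262]
eef_rot: [0.187, 0.982, 0.0, -0.0]
ft_force: [0.3, -0.1, -0.5]
width: 0.0524
grip_force: 0.0
```

Run:
```python
from h import *
go((.5727,.112,.11))
```

```text
t 4.67 ee [0.6026 0.3327 0.0262] ty 68.4 w 0.0524 grip 0.0 f [ 0.3 -0.1 -0.5] j [-0.76  0.62  0.27  1.47 -0.18  1.07  0.74]
turn [ 0.0001 -0.      0.    ] shift [-0.0533 -0.2162 -0.0839]
```

Run:
```python
from h import *
c=shot("wrist","w3");print(proj(c,(.603,.331,.018)))
t=shot("top");i=t["img"][100:260,60:260,::-1];s=shot("scene");cv2.imwrite("pics/t3.png",np.vstack([cv2.resize(i,(500,400),interpolation=cv2.INTER_CUBIC),]))
```

```text
[249.41710679 227.40426533]
```

View pics/w3.png

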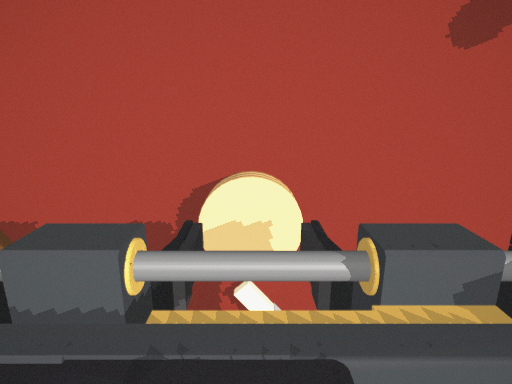

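The board at (250,223) has not moved, yet the fingers at (203,225)/(300,225) closed to 52 mm with no force. They probably ended above the board, so I'll check the fingertip height from the scene camera.

Run:
```python
from h import *
c=shot("scene");s=readout.read_state();M=R.from_quat(s["eef_rot"]).as_matrix();e=np.array(s["ee_pos"])
u,v=proj(c,e).astype(int);S=8;W,H=50,37
i=np.ascontiguousarray(cv2.resize(c["img"][v-H-12:v+H-12,u-W:u+W,::-1],None,fx=S,fy=S,interpolation=cv2.INTER_CUBIC))
for y in(-.0262,.0262):
  for z,col in((.022,(0,0,255)),(0,(0,255,0)),(-.048,(255,0,0))):
    p=proj(c,e+M@np.array([0,y,z]));q=((p-[u-W,v-H-12]+.5)*S).astype(int);cv2.circle(i,tuple(map(int,q)),5,col,-1)
cv2.imwrite("pics/s3.png",i);print(i.shape,u,v)
```

```text
(592, 800, 3) 316 178
```

View pics/s3.png

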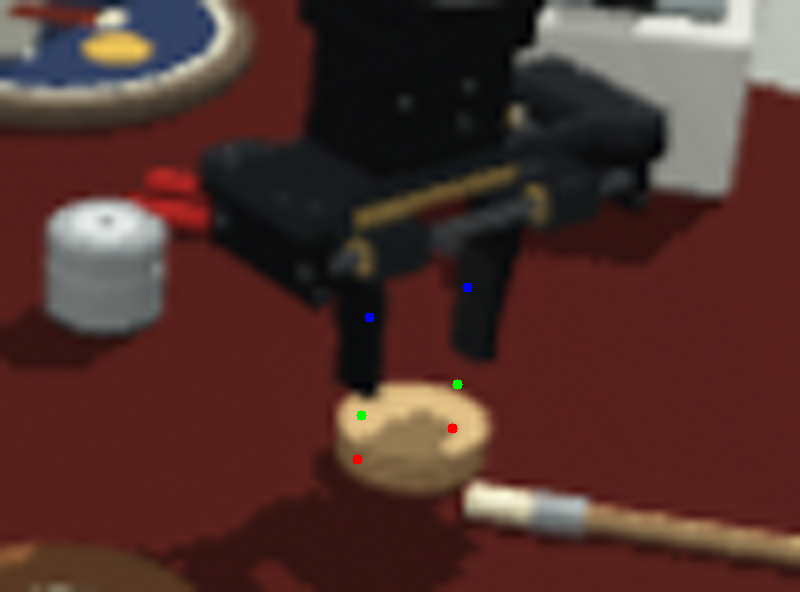

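The fingertips are really about 12 mm *behind* the reported TCP: in the scene picture the tips are at (362,392)/(475,358), against red dots at the stated place, and the wrist view gives the same. So the tips are about 34 mm higher than the stated tool length implies (a grip at 52 mm on a 64 mm board with no force proves at least 14 mm). I'll reopen, go down in stages and watch the force.

Emit:
step_arm(
  deltas=[
    [[0,0,0,0,0,0,100],[0,0,0,0,0,0,100],[0,0,0,0,0,0,100],[0,0,0,0,0,0,100],[0,0,0,0,0,0.006,100],[0,0,0,0,0,0.013,100],[0,0,0,0,0,0.013,100]],
  ],
)

```text
time: 5.75
ee_pos: [0.602, 0.3323, 0.012]
eef_rot: [0.187, 0.982, -0.001, -0.001]
ft_force: [0.2, 0.4, 0.3]
width: 0.0872
grip_force: 0.0
```

Emit:
step_arm(
  deltas=[
    [[0,0,0,0,0,0.005,100],[0,0,0,0,0,0.008,100],[0,0,0,0,0,0.008,100]],
  ],
)

```text
time: 6.12
ee_pos: [0.6025, 0.3325, 0.0048]
eef_rot: [0.187, 0.982, -0.0, -0.0]
ft_force: [0.0, 0.1, 0.1]
width: 0.0871
grip_force: 0.0
```

Run:
```python
from h import *
c=shot("scene");s=readout.read_state();M=R.from_quat(s["eef_rot"]).as_matrix();e=np.array(s["ee_pos"])
u,v=proj(c,e).astype(int);S=8;W,H=50,37
i=np.ascontiguousarray(cv2.resize(c["img"][v-H-12:v+H-12,u-W:u+W,::-1],None,fx=S,fy=S,interpolation=cv2.INTER_CUBIC))
for y in(-.0436,.0436):
  for z,col in((.022,(0,0,255)),(-.012,(0,255,0))):
    p=proj(c,e+M@np.array([0,y,z]));q=((p-[u-W,v-H-12]+.5)*S).astype(int);cv2.circle(i,tuple(map(int,q)),5,col,-1)
cv2.imwrite("pics/s4.png",i);go(e)
```

```text
t 6.17 ee [0.6026 0.3326 0.0051] ty 68.4 w 0.0872 grip 0.0 f [-0.2  0.1 -0. ] j [-0.76  0.64  0.27  1.49 -0.19  1.04  0.75]
turn [-0.     -0.0001 -0.    ] shift [0. 0. 0.]
```

View pics/s4.png

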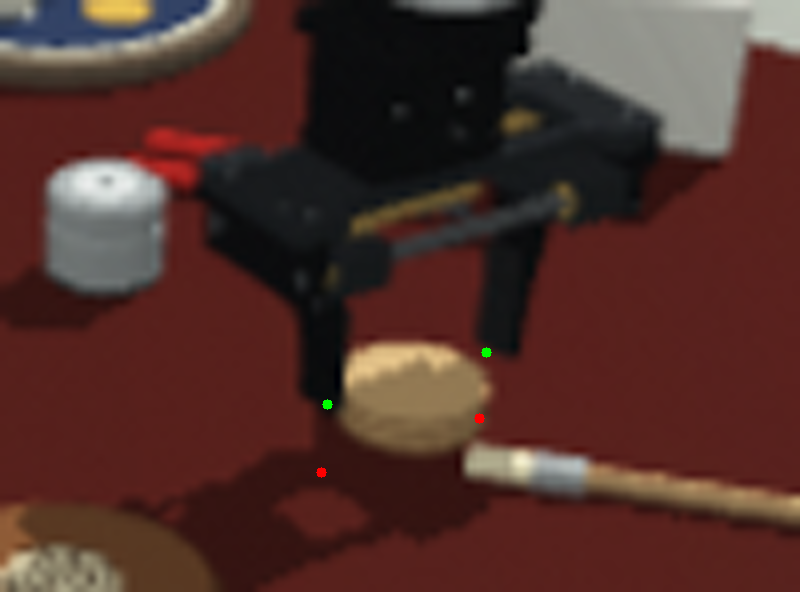

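The green dots (12 mm behind the TCP) coincide with the tips at (327,404) and (490,352), and there was no contact force. Another 12 mm down puts the tips about 5 mm above the bench.

Emit:
step_arm(
  deltas=[
    [[0,0,0,0.001,-0.001,0.006,100],[0,0,0,0.001,-0.001,0.012,100],[0,0,0,0.001,-0.001,0.012,60],[0,0,0,0.001,-0.001,0.012,60],[0,0,0,0.001,-0.001,0.012,60],[0,0,0,0.001,-0.001,0.012,60],[0,0,0,0.001,-0.001,0.012,60],[0,0,0,0.001,-0.001,0.012,60]],
  ],
  squeeze=15,
)

```text
time: 7.18
ee_pos: [0.6015, 0.3322, -0.0066]
eef_rot: [0.187, 0.982, 0.0, 0.0]
ft_force: [0.7, -0.5, 1.1]
width: 0.0631
grip_force: 15.0
```

Run:
```python
from h import *
go((.5727,.112,.08))
```

```text
t 7.17 ee [ 0.6015  0.3322 -0.0066] ty 68.4 w 0.0631 grip 15.0 f [ 0.7 -0.5  1.1] j [-0.76  0.66  0.27  1.5  -0.19  1.02  0.75]
turn [ 0.0005  0.0002 -0.    ] shift [-0.0542 -0.2153 -0.0867]
```

Gripped (63 mm, 15 N). Lifting and carrying it over the round lid.

Emit:
step_arm(
  deltas=[
    [[0,0,0,0,0,-0.03,60],[0,0,0,0,0,-0.067,60],[0,0,0,-0.013,-0.05,-0.067,60],[0,0,0,-0.026,-0.1,-0.067,60],[0,0,0,-0.039,-0.15,-0.067,60],[0,0,0,-0.048,-0.2,-0.067,60],[0,0,0,-0.052,-0.2153,-0.067,60],[0,0,0,-0.052,-0.2153,-0.067,60],[0,0,0,-0.052,-0.2153,-0.067,60],[0,0,0,-0.052,-0.2153,-0.067,60]],
  ],
)

```text
time: 8.43
ee_pos: [0.5705, 0.1146, 0.0599]
eef_rot: [0.186, 0.983, 0.0, -0.0]
ft_force: [0.0, -0.2, -0.1]
width: 0.0634
grip_force: 15.0
```

Run:
```python
from h import *
c=shot("wrist","w5");go((.5707,.1128,.013));print(proj(c,(.5727,.112,.085)))
```

```text
t 8.47 ee [0.5705 0.1142 0.06  ] ty 68.5 w 0.0635 grip 15.0 f [ 0.1 -0.7  0.4] j [-0.56  0.37  0.35  1.76 -0.15  1.03  1.03]
turn [ 0.0002 -0.0003  0.    ] shift [-0.0007 -0.0012  0.047 ]
[248.70986186 255.31180086]
```

View pics/w5.png

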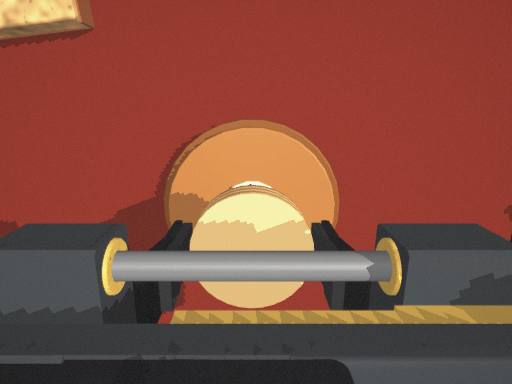

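The held board is at about (252,247), with the lid behind it at (252,200). I'll fit the visible rim to get the board's centre relative to the TCP.

Run:
```python
from h import *
c=shot("wrist");z=.0845
k=blob(c,(252,250),75,[15,60,130],[35,150,255]);k=k[(k[:,1]<222)]
from scipy.optimize import least_squares
P=ray(c,k,z)[:,:2];f=least_squares(lambda q:np.hypot(*(P-q).T)-.032,P.mean(0)+[.02,0],loss="soft_l1",f_scale=.0005)
print(len(k),f.x,f.cost,np.abs(f.fun).max());go((.5727+.5705-f.x[0],.112+.1142-f.x[1],.013))
```

```text
134 [0.5692106  0.11444671] 3.117759022528509e-05 0.002074431957230255
t 8.53 ee [0.5705 0.1139 0.06  ] ty 68.5 w 0.0634 grip 15.0 f [ 0.5 -0.2 -0.8] j [-0.56  0.37  0.35  1.76 -0.15  1.03  1.03]
turn [ 0.0001 -0.0001  0.    ] shift [-0.004  -0.0007  0.047 ]
```

Emit:
step_arm(
  deltas=[
    [[0,0,0,-0.004,-0.001,0.02,60],[0,0,0,-0.004,-0.001,0.035,60],[0,0,0,-0.004,-0.001,0.043,60],[0,0,0,-0.004,-0.001,0.047,60],[0,0,0,-0.004,-0.001,0.047,60],[0,0,0,-0.004,-0.001,0.047,60],[0,0,0,-0.004,-0.001,0.047,80],[0,0,0,-0.004,-0.001,0.047,100],[0,0,0,-0.004,-0.001,0.047,100],[0,0,0,-0.004,-0.001,0.047,100],[0,0,0,-0.004,-0.001,0.02,100],[0,0,0,-0.004,-0.001,-0.04,100],[0,0,0,-0.004,-0.001,-0.09,100],[0,0,0,-0.004,-0.001,-0.09,100],[0,0,0,-0.004,-0.001,-0.09,100]],
  ],
)

```text
time: 10.4
ee_pos: [0.5735, 0.1103, 0.1496]
eef_rot: [0.187, 0.982, 0.0, -0.0]
ft_force: [-1.2, 0.3, -0.8]
width: 0.0871
grip_force: 0.0
```

Run:
```python
from h import *
c=shot("wrist","w6");uv=proj(c,(.5727,.112,.037));k=blob(c,uv,65,[15,40,200],[35,150,255]);print(uv,rect(c,k,.037),cv2.boundingRect(k))
lid=blob(c,uv,150,[8,60,60],[35,255,255]);print("lid",rect(c,lid,.016),cv2.boundingRect(lid))
go((.5694,-.3509,.15),-86.3)
```

```text
[253.05288827 182.87984142] [576.  109.4  64.   64.    4.9] (217, 151, 70, 70)
lid [571.3 113.6 125.6 125.5 -60.7] (190, 110, 129, 127)
t 10.45 ee [0.5731 0.1103 0.149 ] ty 68.4 w 0.0873 grip 0.0 f [-1.2 -0.2 -0.1] j [-0.58  0.29  0.37  1.67 -0.11  1.21  1.01]
turn [-2.2000e-03  9.0000e-04  2.7004e+00] shift [-0.1661 -0.4302 -0.0008]
```

View pics/w6.png

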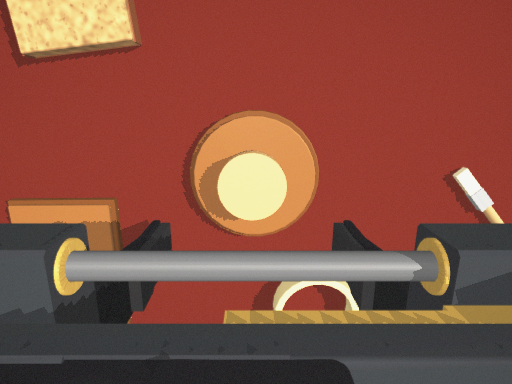

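Board at (252,186), 64x64 mm, resting flat. It sits about 4 mm off the plate centre, mostly along tool x. I'll mend that now with a quick regrasp and a 4 mm shift.

Emit:
step_arm(
  deltas=[
    [[0,0,0,0,0,0.06,100],[0,0,0,0,0,0.11,100],[0,0,0,0,0,0.13,100],[0,0,0,0,0,0.136,100],[0,0,0,0,0,0.136,60],[0,0,0,0,0,0.136,60],[0,0,0,0,0,0.136,60],[0,0,0,0,0,0.136,60],[0,0,0,0.002,0.001,0.134,60],[0,0,0,0.004,0.0015,0.134,60],[0,0,0,0.004,0.0015,0.136,60],[0,0,0,0.004,0.0015,0.136,60],[0,0,0,0.004,0.0015,0.136,80],[0,0,0,0.004,0.0015,0.136,100],[0,0,0,0.004,0.0015,0.136,100],[0,0,0,0.004,0.0015,0.11,100],[0,0,0,0.004,0.0015,0.05,100],[0,0,0,0.004,0.0015,0,100],[0,0,0,0.004,0.0015,0,100],[0,0,0,0.004,0.0015,0,100]],
  ],
)

```text
time: 12.95
ee_pos: [0.5704, 0.1132, 0.1496]
eef_rot: [0.187, 0.982, -0.0, -0.0]
ft_force: [-0.2, 0.5, -1.3]
width: 0.0871
grip_force: 0.0
```

Run:
```python
from h import *
c=shot("wrist");uv=proj(c,(.5727,.112,.037));k=blob(c,uv,65,[15,40,200],[35,150,255]);print(uv,rect(c,k,.037),cv2.boundingRect(k))
go((.5694,-.3509,.15),93.7)
```

```text
[251.3932064  187.14383957] [572.3 112.5  64.   63.6   5.6] (217, 151, 70, 69)
t 13.0 ee [0.57   0.1131 0.1489] ty 68.4 w 0.0873 grip 0.0 f [-0.1 -0.9 -0.7] j [-0.59  0.28  0.37  1.68 -0.11  1.2   1.01]
turn [-0.0007 -0.0016 -0.4413] shift [-0.1702 -0.4317 -0.0009]
```

Now at (572.3,112.5), within 1 mm of the plate centre. On to the rectangular board.

Emit:
step_arm(
  deltas=[
    [[0,0,-0.441,-0.17,-0.432,-0.01,100],[0,0,-0.441,-0.17,-0.432,-0.01,100],[0,0,-0.441,-0.17,-0.432,-0.01,100],[0,0,-0.441,-0.17,-0.432,-0.01,100],[0,0,-0.441,-0.17,-0.432,-0.01,100],[0,0,-0.441,-0.17,-0.432,-0.01,100],[0,0,-0.441,-0.17,-0.432,-0.01,100],[0,0,-0.441,-0.17,-0.432,-0.01,100],[0,0,-0.441,-0.17,-0.432,-0.01,100],[0,0,-0.441,-0.17,-0.432,-0.01,100],[0,0,-0.441,-0.17,-0.432,-0.01,100],[0,0,-0.441,-0.17,-0.432,-0.01,100]],
  ],
)

```text
time: 14.5
ee_pos: [0.5702, -0.3498, 0.1601]
eef_rot: [-0.033, 0.999, 0.0, 0.0]
ft_force: [-0.8, 0.1, -0.6]
width: 0.0871
grip_force: 0.0
```

Run:
```python
from h import *
c=shot("wrist","w8");uv=proj(c,(.569,-.351,.018));k=blob(c,uv,85,[15,40,200],[35,150,255]);q=rect(c,k,.018);print(uv,q,cv2.boundingRect(k))
go((q[0]/1000,q[1]/1000,-.007),q[4]+90)
```

```text
[250.11538593 175.89994786] [ 567.7 -354.7   99.3   61.8    3.5] (215, 124, 64, 98)
t 14.55 ee [ 0.5702 -0.3501  0.1602] ty 93.8 w 0.0873 grip 0.0 f [-0.3 -1.2  0.6] j [ 0.11  0.49  0.53  1.42 -0.25  1.3   2.29]
turn [0.0004 0.0002 0.0044] shift [ 0.0028 -0.0045  0.1672]
```

View pics/w8.png

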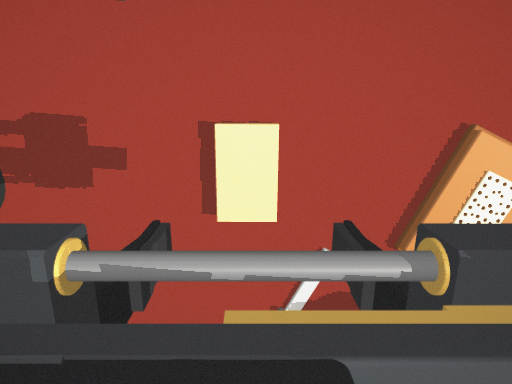

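Rectangular board at (247,172), measured 99.3x61.8 mm. The path is clear, so I'll grip it.

Emit:
step_arm(
  deltas=[
    [[0,0,0.004,0.003,-0.0045,0.06,100],[0,0,0.004,0.003,-0.0045,0.12,100],[0,0,0.004,0.003,-0.0045,0.15,100],[0,0,0.004,0.003,-0.0045,0.162,100],[0,0,0.004,0.003,-0.0045,0.167,100],[0,0,0.004,0.003,-0.0045,0.167,100],[0,0,0.004,0.003,-0.0045,0.167,60],[0,0,0.004,0.003,-0.0045,0.167,60],[0,0,0.004,0.003,-0.0045,0.167,60],[0,0,0.004,0.003,-0.0045,0.167,60],[0,0,0.004,0.003,-0.0045,0.167,60],[0,0,0.004,0.003,-0.0045,0.13,60],[0,0,0.004,0.003,-0.0045,0.09,60],[0,0,0.004,0.003,-0.0045,0.09,60]],
  ],
  squeeze=20,
)

```text
time: 16.3
ee_pos: [0.5687, -0.3571, 0.0735]
eef_rot: [-0.03, 1.0, -0.001, 0.002]
ft_force: [0.2, -1.0, -1.2]
width: 0.0615
grip_force: 20.0
```

Run:
```python
from h import *
go((.592,-.1065,.07),68.9)
```

```text
t 16.3 ee [ 0.5687 -0.3571  0.0735] ty 93.4 w 0.0615 grip 20.0 f [ 0.2 -1.  -1.2] j [ 0.13  0.57  0.51  1.51 -0.29  1.14  2.32]
turn [-0.0017  0.0053  0.4282] shift [-0.0383  0.2487  0.0029]
```

Emit:
step_arm(
  deltas=[
    [[0,0,0.1,-0.008,0.045,0,60],[0,0,0.2,-0.016,0.09,0,60],[0,0,0.3,-0.024,0.14,0,60],[0,0,0.4,-0.032,0.19,0,60],[0,0,0.428,-0.038,0.235,0.01,60],[0,0,0.428,-0.039,0.2487,0.022,60],[0,0,0.428,-0.039,0.2487,0.022,60],[0,0,0.428,-0.039,0.2487,0.022,60],[0,0,0.428,-0.039,0.2487,0.022,60]],
  ],
)

```text
time: 17.42
ee_pos: [0.5911, -0.1071, 0.0485]
eef_rot: [0.184, 0.983, -0.0, 0.0]
ft_force: [-0.1, -0.8, -0.9]
width: 0.0618
grip_force: 20.0
```

Run:
```python
from h import *
c=shot("wrist","w9");e=readout.read_state()["ee_pos"];print(e,"lid")
k=blob(c,(252,250),150,[15,60,130],[35,150,255]);print("board",rect(c,k,e[2]+.007+.018),cv2.boundingRect(k))
go((.593,-.1067,.013),68.9)
```

```text
[ 0.59109111 -0.10670184  0.04850926] lid
board [566.9 -98.   62.1  51.6  68.8] (186, 148, 132, 103)
t 17.48 ee [ 0.5911 -0.1067  0.0485] ty 68.8 w 0.0612 grip 20.0 f [-0.1  0.6 -0.9] j [-0.33  0.46  0.55  1.73 -0.27  1.03  1.51]
turn [-0.0001  0.0007 -0.0015] shift [-0.0018  0.0007  0.0355]
```

View pics/w9.png

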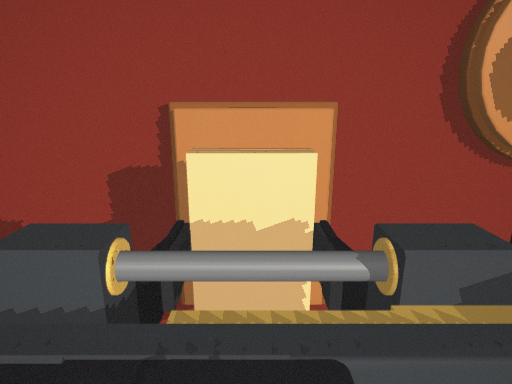

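Board held square over the lid: front edge at row 151, lid edge at row 103. Lowering and releasing.

Emit:
step_arm(
  deltas=[
    [[0,0,0,-0.002,0.0005,0.015,60],[0,0,0,-0.002,0.0005,0.028,60],[0,0,0,-0.002,0.0005,0.033,60],[0,0,0,-0.002,0.0005,0.0355,60],[0,0,0,-0.002,0.0005,0.0355,60],[0,0,0,-0.002,0.0005,0.0355,60],[0,0,0,-0.002,0.0005,0.0355,80],[0,0,0,-0.002,0.0005,0.0355,100],[0,0,0,-0.002,0.0005,0.0355,100],[0,0,0,-0.002,0.0005,0.0355,100],[0,0,0,-0.002,0.0005,0.01,100],[0,0,0,-0.002,0.0005,-0.05,100],[0,0,0,-0.002,0.0005,-0.11,100],[0,0,0,-0.002,0.0005,-0.11,100],[0,0,0,-0.002,0.0005,-0.11,100]],
  ],
)

```text
time: 19.35
ee_pos: [0.5928, -0.1052, 0.1577]
eef_rot: [0.183, 0.983, 0.0, -0.0]
ft_force: [-0.2, 0.6, -0.6]
width: 0.087
grip_force: 0.0
```

Run:
```python
from h import *
c=shot("wrist","w10");uv=proj(c,(.592,-.1065,.037));k=blob(c,uv,85,[15,40,200],[35,150,255]);print(uv,rect(c,k,.037),cv2.boundingRect(k))
t=shot("top","t10");k=blob(t,proj(t,(.592,-.1065,.037)),24,[15,40,200],[35,150,255]);print("top",rect(t,k,.037))
go((.387,-.352,.16),60)
```

```text
[249.99819665 181.96622189] [ 594.  -105.8   99.7   62.5  -21.1] (217, 130, 70, 104)
top [ 594.  -116.3  139.5  112.5   -2.4]
t 19.45 ee [ 0.5923 -0.1051  0.1567] ty 68.9 w 0.0873 grip 0.0 f [ 0.5 -0.2  0.1] j [-0.37  0.35  0.59  1.62 -0.2   1.24  1.46]
turn [-0.0009 -0.0023  0.156 ] shift [ 0.1028 -0.3042 -0.0029]
```

The rectangular board is at (594,-105.8), -21.1°, size right, within about 2 mm of the plate. Next the small weight.

Emit:
step_arm(
  deltas=[
    [[0,0,0.156,0.1,-0.31,-0.003,100],[0,0,0.156,0.1,-0.31,-0.003,100],[0,0,0.156,0.1,-0.31,-0.003,100],[0,0,0.156,0.1,-0.31,-0.003,100],[0,0,0.156,0.1,-0.31,-0.003,100],[0,0,0.156,0.1,-0.31,-0.003,100],[0,0,0.156,0.1,-0.31,-0.003,100],[0,0,0.156,0.1,-0.31,-0.003,100],[0,0,0.156,0.1,-0.31,-0.003,100]],
  ],
)

```text
time: 20.58
ee_pos: [0.3894, -0.3574, 0.1608]
eef_rot: [0.258, 0.966, 0.0, -0.0]
ft_force: [-0.1, 0.2, -0.4]
width: 0.0873
grip_force: 0.0
```

Run:
```python
from h import *
c=shot("wrist","w11");uv=proj(c,(.387,-.358,.04));k=blob(c,uv,60,[0,0,70],[180,70,255]);q=rect(c,k,.04);print(uv,q,cv2.boundingRect(k))
go((q[0]/1000,q[1]/1000,.16))
```

```text
[249.98430579 180.36476076] [ 382.1 -357.9   43.    38.5  -29.9] (227, 153, 42, 46)
t 20.62 ee [ 0.3893 -0.3576  0.1609] ty 60.1 w 0.0871 grip 0.0 f [ 0.6 -0.3 -0.4] j [-0.06  0.18  0.81  1.81 -0.14  1.21  1.83]
turn [ 0.0001 -0.0004  0.    ] shift [ 0.0061 -0.0038  0.0009]
```

View pics/w11.png

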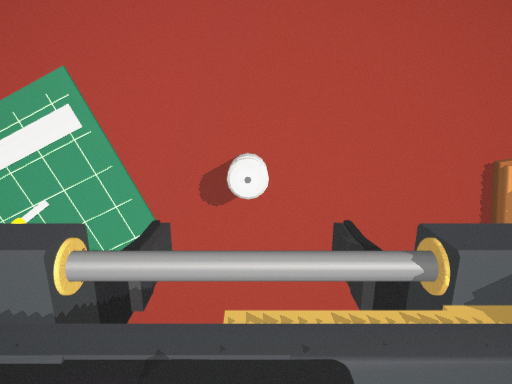

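The weight's centre mark is at (248,180), which is (0.386,-0.360). That needs shifts of about 2 mm and -3.5 mm. Gripping with 30 N.

Emit:
step_arm(
  deltas=[
    [[0,0,0,0.002,-0.0035,0.06,100],[0,0,0,0.002,-0.0035,0.12,100],[0,0,0,0.002,-0.0035,0.15,100],[0,0,0,0.002,-0.0035,0.162,100],[0,0,0,0.002,-0.0035,0.167,100],[0,0,0,0.002,-0.0035,0.167,100],[0,0,0,0.002,-0.0035,0.167,35],[0,0,0,0.002,-0.0035,0.167,35],[0,0,0,0.002,-0.0035,0.167,35],[0,0,0,0.002,-0.0035,0.167,35],[0,0,0,0.002,-0.0035,0.167,35],[0,0,0,0.002,-0.0035,0.167,35],[0,0,0,0.002,-0.0035,0.167,35],[0,0,0,0.002,-0.0035,0.167,35]],
  ],
  squeeze=30,
)

```text
time: 22.38
ee_pos: [0.3849, -0.3605, -0.0059]
eef_rot: [0.259, 0.966, 0.0, -0.0]
ft_force: [0.5, 2.8, 1.4]
width: 0.0397
grip_force: 30.0
```

Run:
```python
from h import *
go((.5725,.1122,.09))
```

```text
t 22.38 ee [ 0.3849 -0.3605 -0.0059] ty 60.0 w 0.0397 grip 30.0 f [0.5 2.8 1.4] j [ 0.06  0.43  0.71  1.96 -0.36  0.88  2.01]
turn [ 0.0004 -0.0002  0.    ] shift [ 0.074   0.5032 -0.0957]
```

Emit:
step_arm(
  deltas=[
    [[0,0,0,0,0,-0.04,35],[0,0,0,0,0,-0.09,35],[0,0,0,0.007,0.05,-0.096,35],[0,0,0,0.015,0.1,-0.096,35],[0,0,0,0.022,0.15,-0.096,35],[0,0,0,0.03,0.2,-0.096,35],[0,0,0,0.037,0.25,-0.096,35],[0,0,0,0.044,0.3,-0.096,35],[0,0,0,0.052,0.35,-0.096,35],[0,0,0,0.059,0.4,-0.096,35],[0,0,0,0.066,0.45,-0.096,35],[0,0,0,0.072,0.49,-0.085,35],[0,0,0,0.074,0.503,-0.07,35],[0,0,0,0.074,0.503,-0.06,35],[0,0,0,0.074,0.503,-0.06,35],[0,0,0,0.074,0.503,-0.06,35]],
  ],
)

```text
time: 24.38
ee_pos: [0.5725, 0.1103, 0.0546]
eef_rot: [0.26, 0.966, 0.0, 0.0]
ft_force: [0.5, 0.2, -4.0]
width: 0.0394
grip_force: 30.0
```

Run:
```python
from h import *
c=shot("wrist","w12");go((.5725,.1122,.032));print(proj(c,(.5725,.1122,.037)),proj(c,(.5725,.1122,.1)))
```

```text
t 24.43 ee [0.5726 0.1107 0.0548] ty 59.9 w 0.0394 grip 30.0 f [-0.2  0.4 -3.1] j [-0.68  0.4   0.5   1.77 -0.22  1.02  0.95]
turn [ 0.0005  0.0006 -0.    ] shift [0.0009 0.0013 0.0228]
[254.56001771 219.04673671] [255.8304143  267.98975468]
```

View pics/w12.png

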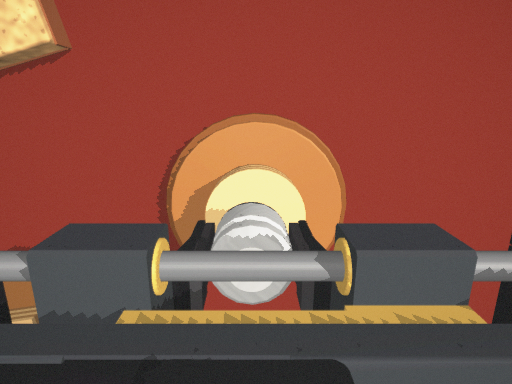

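Weight held upright at (252,255) above the board at (256,215), within about 2 mm. Lowering and releasing.

Emit:
step_arm(
  deltas=[
    [[0,0,0,0.001,0.0013,0.01,35],[0,0,0,0.001,0.0013,0.017,35],[0,0,0,0.001,0.0013,0.021,35],[0,0,0,0.001,0.0013,0.0235,35],[0,0,0,0.001,0.0013,0.0235,35],[0,0,0,0.001,0.0013,0.0235,35],[0,0,0,0.001,0.0013,0.0235,50],[0,0,0,0.001,0.0013,0.0235,70],[0,0,0,0.001,0.0013,0.0235,100],[0,0,0,0.001,0.0013,0.0235,100],[0,0,0,0.001,0.0013,0.0235,100],[0,0,0,0.001,0.0013,0,100],[0,0,0,0.001,0.0013,-0.05,100],[0,0,0,0.001,0.0013,-0.11,100],[0,0,0,0.001,0.0013,-0.11,100],[0,0,0,0.001,0.0013,-0.11,100]],
  ],
)

```text
time: 26.42
ee_pos: [0.5719, 0.1136, 0.1637]
eef_rot: [0.259, 0.966, 0.0, -0.0]
ft_force: [0.1, 0.3, 0.5]
width: 0.0872
grip_force: 0.0
```

Run:
```python
from h import *
c=shot("wrist","w13");uv=proj(c,(.5725,.1122,.077));k=blob(c,uv,45,[0,0,70],[180,50,255]);print(uv,rect(c,k,.077),cv2.boundingRect(k))
k=blob(c,proj(c,(.5725,.1122,.037)),70,[15,55,150],[35,150,255],25);print("board",rect(c,k,.037),cv2.boundingRect(k))
go((.421,.3615,.16),0)
```

```text
[250.79018634 193.17701686] [568.1 114.7  43.8  38.5 -17.5] (228, 161, 47, 52)
board [571.6 112.8  64.9  63.5 -30.1] (218, 147, 67, 67)
t 26.48 ee [0.5715 0.1134 0.163 ] ty 60.0 w 0.0872 grip 0.0 f [ 0.1  0.9 -0.7] j [-0.72  0.29  0.53  1.66 -0.15  1.23  0.9 ]
turn [-1.6000e-03 -5.0000e-04  1.0471e+00] shift [0.2543 0.1396 0.0031]
```

Small weight stands on the round board within about 2 mm. Now the big weight, with the fingers closing along x to stay off the pliers.

Emit:
step_arm(
  deltas=[
    [[0,0,0.17,0.04,0.023,0,100],[0,0,0.35,0.09,0.05,0,100],[0,0,0.52,0.14,0.08,0,100],[0,0,0.7,0.19,0.105,0,100],[0,0,0.87,0.23,0.13,0,100],[0,0,1.047,0.2543,0.14,0,100],[0,0,1.047,0.2543,0.14,0,100],[0,0,1.047,0.2543,0.14,0,100],[0,0,1.047,0.2543,0.14,0,100],[0,0,1.047,0.2543,0.14,0,100]],
  ],
)

```text
time: 27.72
ee_pos: [0.4225, 0.3611, 0.1641]
eef_rot: [0.707, 0.707, -0.0, 0.0]
ft_force: [0.7, 0.6, 0.9]
width: 0.0871
grip_force: 0.0
```

Run:
```python
from h import *
c=shot("wrist","w14");uv=proj(c,(.421,.3615,.045));k=blob(c,uv,70,[0,0,70],[180,70,255]);q=rect(c,k,.045);print(uv,q,cv2.boundingRect(k))
go((q[0]/1000,q[1]/1000,.16),0)
```

```text
[250.74459659 181.39771983] [418.7 363.9  58.2  55.1 -63. ] (220, 147, 59, 63)
t 27.77 ee [0.4224 0.3613 0.1641] ty -0.0 w 0.0871 grip 0.0 f [-0.4  0.2 -0.7] j [-1.22  0.22  0.49  1.73 -0.11  1.22 -0.7 ]
turn [ 0.     -0.0001 -0.0006] shift [ 0.0026 -0.0037  0.0041]
```

View pics/w14.png

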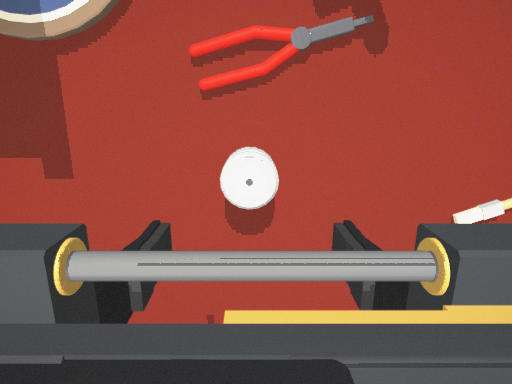

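Centre mark at (249,182), so (0.419,0.361); the pliers are well clear. Gripping with 45 N.

Emit:
step_arm(
  deltas=[
    [[0,0,0,0,-0.003,0.06,100],[0,0,0,0,-0.003,0.12,100],[0,0,0,0,-0.003,0.15,100],[0,0,0,0,-0.003,0.163,100],[0,0,0,0,-0.003,0.17,100],[0,0,0,0,-0.003,0.17,100],[0,0,0,0,-0.003,0.17,50],[0,0,0,0,-0.003,0.17,50],[0,0,0,0,-0.003,0.17,50],[0,0,0,0,-0.003,0.17,50],[0,0,0,0,-0.003,0.17,50],[0,0,0,0,-0.003,0.17,50],[0,0,0,0,-0.003,0.17,50]],
  ],
  squeeze=45,
)

```text
time: 29.4
ee_pos: [0.4194, 0.3621, -0.0056]
eef_rot: [0.707, 0.707, 0.0, 0.0]
ft_force: [4.2, 0.6, 2.6]
width: 0.0552
grip_force: 44.9
```

Run:
```python
from h import *
go((.52,-.11,.13),69);go((.593,-.106,.06),69)
```

```text
t 29.4 ee [ 0.4194  0.3621 -0.0056] ty -0.0 w 0.0552 grip 44.9 f [4.2 0.6 2.6] j [-1.16  0.42  0.44  1.88 -0.23  0.88 -0.61]
turn [ 1.0000e-03 -0.0000e+00 -1.2044e+00] shift [-0.472   0.1008 -0.1358]
t 29.4 ee [ 0.4194  0.3621 -0.0056] ty -0.0 w 0.0552 grip 44.9 f [4.2 0.6 2.6] j [-1.16  0.42  0.44  1.88 -0.23  0.88 -0.61]
turn [ 1.0000e-03 -0.0000e+00 -1.2044e+00] shift [-0.468   0.1737 -0.0657]
```

Emit:
step_arm(
  deltas=[
    [[0,0,0,0,0,-0.04,50],[0,0,0,0,0,-0.09,50],[0,0,0,0,0,-0.136,50],[0,0,-0.12,-0.045,0.01,-0.136,50],[0,0,-0.24,-0.09,0.02,-0.136,50],[0,0,-0.36,-0.135,0.03,-0.136,50],[0,0,-0.48,-0.18,0.04,-0.136,50],[0,0,-0.6,-0.23,0.05,-0.136,50],[0,0,-0.72,-0.28,0.06,-0.136,50],[0,0,-0.84,-0.33,0.07,-0.136,50],[0,0,-0.96,-0.38,0.08,-0.136,50],[0,0,-1.08,-0.42,0.1,-0.136,50],[0,0,-1.2,-0.455,0.13,-0.13,50],[0,0,-1.204,-0.468,0.16,-0.11,50],[0,0,-1.204,-0.468,0.1737,-0.085,50],[0,0,-1.204,-0.468,0.1737,-0.07,50],[0,0,-1.204,-0.468,0.1737,-0.066,50],[0,0,-1.204,-0.468,0.1737,-0.066,50]],
  ],
)

```text
time: 31.65
ee_pos: [0.5921, -0.1058, 0.0604]
eef_rot: [0.182, 0.983, 0.0, -0.0]
ft_force: [-0.6, 0.5, -8.3]
width: 0.055
grip_force: 44.9
```

Run:
```python
from h import *
c=shot("wrist","w15");go((.593,-.106,.0316),69);print(proj(c,(.593,-.106,.037)),proj(c,(.593,-.106,.11)))
k=blob(c,(250,170),110,[15,55,130],[35,150,255]);print("board visible",rect(c,k,.037),cv2.boundingRect(k))
```

```text
t 31.7 ee [ 0.5926 -0.1059  0.0609] ty 69.0 w 0.055 grip 44.9 f [-0.1  0.6 -6.6] j [-0.44  0.48  0.69  1.72 -0.34  1.07  1.57]
turn [ 0.0007  0.0005 -0.0001] shift [-0.0004  0.      0.0293]
[251.97943614 218.69094908] [252.24827755 276.51639606]
board visible [570.2 -96.7  62.3  52.5  68.9] (202, 140, 102, 82)
```

The board's visible edge puts its centre at (592.4,-105.2), unchanged, and the TCP is within 1 mm of it. Lowering and releasing.

Emit:
step_arm(
  deltas=[
    [[0,0,0,0,0,0.012,50],[0,0,0,0,0,0.021,50],[0,0,0,0,0,0.026,50],[0,0,0,0,0,0.0295,50],[0,0,0,0,0,0.0295,50],[0,0,0,0,0,0.0295,50],[0,0,0,0,0,0.0295,65],[0,0,0,0,0,0.0295,80],[0,0,0,0,0,0.0295,100],[0,0,0,0,0,0.0295,100],[0,0,0,0,0,0.0295,100],[0,0,0,0,0,0,100],[0,0,0,0,0,-0.05,100],[0,0,0,0,0,-0.11,100],[0,0,0,0,0,-0.13,100],[0,0,0,0,0,-0.13,100]],
  ],
)

```text
time: 33.7
ee_pos: [0.5935, -0.1063, 0.1916]
eef_rot: [0.182, 0.983, 0.0, 0.001]
ft_force: [0.0, -0.5, -1.0]
width: 0.0872
grip_force: 0.0
```

Run:
```python
from h import *
c=shot("wrist","w16");uv=proj(c,(.593,-.106,.082));k=blob(c,uv,55,[0,0,70],[180,50,255]);print(uv,rect(c,k,.082),cv2.boundingRect(k))
k=blob(c,proj(c,(.593,-.106,.037)),85,[15,55,130],[35,150,255],41);print("rboard",rect(c,k,.037),cv2.boundingRect(k))
k=blob(c,proj(c,(.5725,.1122,.037)),80,[15,55,130],[35,150,255],25);print("oboard",rect(c,k,.037))
go((.45,0,.3))
```

```text
[251.60331948 184.15389362] [ 589.8 -105.4   57.    55.6   22.1] (221, 148, 61, 64)
rboard [ 593.3 -105.9   99.8   63.2  -21. ] (221, 125, 63, 95)
oboard [571.5 107.   67.8  64.7  81.8]
t 33.75 ee [ 0.5927 -0.106   0.1899] ty 69.0 w 0.0871 grip 0.0 f [-1.   0.  -1.1] j [-0.5   0.35  0.76  1.59 -0.25  1.3   1.5 ]
turn [ 0.0005  0.0004 -0.    ] shift [ 0.1712  0.0479 -0.1101]
```

View pics/w16.png

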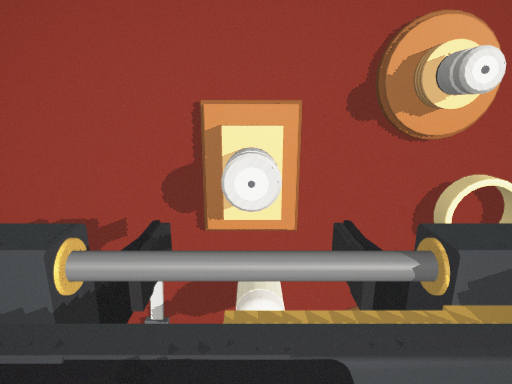

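The big weight's centre mark is at (251,184), exactly over the board centre, and the board is centred and square on its lid. I'll check the small weight's mark at (486,69), then hand in.

Run:
```python
from h import *
from bench import r
c=shot("wrist");p=ray(c,(485.5,69),.077)[0];print(p,np.hypot(p[0]-.5727,p[1]-.112))
if np.hypot(p[0]-.5727,p[1]-.112)<.009: print(r.close_job())
```

```text
[0.57041856 0.1123866  0.077     ] 0.0023139645585126037
the job is handed in; nothing more can be done
None
```

The job is handed in: both boards lie flat within about 2 mm of their plate centres (the rectangular one square with its plate), each weight stands upright on its board within about 3 mm, and nothing else was moved.

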